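# Index the bottle carousel on by one station

### The job

Move the bottle carousel on by one station: press its grey plunger pad down to free the table, push the table round clockwise (seen from above), and let the plunger spring fully up into the very next hole, without turning past it. The bottles ride along: do not touch them or lift them, and leave the other things on the worktop where they are.

Things in the scene. Friction and masses are not known exactly. Their poses are not given: they have to be found in the camera images.
- hub (a point): Top of the small hub in the middle of the carousel: the vertical turning axis of the table, 68 mm above the worktop. The carousel is a fixed grey stand with a steel index plate (93 mm radius, top 44 mm up, six 11.5 mm holes 60 degrees apart on a radius of 82 mm) and above it a round aluminium table, 148 mm across, its top 56 mm up, with six shallow round seats on a radius of 50 mm.
- pointer (a point): Tip of a small fixed steel pointer on the stand, 88 mm from the axis, 58 mm above the worktop; it marks the working station, 90 degrees counter-clockwise of the plunger at the start.
- pad_top (a point): Centre of the top of the grey round plunger pad, 36 mm across, 90 mm above the worktop when up, 105 mm out from the axis on an arm of the table; it turns with the table. It is pressed straight down. Its pin stands in a hole of the fixed index plate from below and locks the table.
- post_top (a point): Middle of the top of the finger post, an upright aluminium fin on the same arm, 26 mm long radially, 8 mm thick, its top 117 mm above the worktop, 27 mm above the raised pad. It stands 37 mm from the pad's centre on the clockwise side (the fin's near face is 33 mm from the pad's centre), for a finger on or over the pad to push against.
- plunger (a joint): How far the plunger is pressed down, in m: 0 up (pin in a hole, table locked), 0.012 fully down. The spring needs about 3 N to start and 7 N for full travel. The pin leaves the hole at 0.008. Let go between holes, it rides against the underside of the plate at about 0.008 and snaps up to 0 by itself when the table brings the pin under the next hole (about 1.5 mm of play each way).
- table (a joint): Angle of the table, in rad, growing clockwise seen from above; 0 is the starting hole (play of 0.018 each way), the next hole clockwise is at 1.047. Unlocked, it turns with about 1 to 3 N at the post and stays where it is left.
- bottle_a: White plastic bottle with a red screw cap, 38 mm diameter, 74 mm tall; origin at the centre of its underside, 56 mm above the worktop. Stands loose in the seat 90 degrees counter-clockwise of the plunger (at the pointer at the start).
- seat_a (a point): Centre of the floor of the seat of that bottle (bottle_a), 41 mm wide inside, rim 4 mm high; turns with the table.
- bottle_b: White plastic bottle with a green screw cap, 38 mm diameter, 74 mm tall; origin at the centre of its underside, 56 mm above the worktop. Stands loose in the seat 150 degrees counter-clockwise of the plunger (the one that comes to the pointer next).
- seat_b (a point): Centre of the floor of the seat of that bottle (bottle_b), 41 mm wide inside, rim 4 mm high; turns with the table.
- bottle_c: Small brown bottle with a white cap, 26 mm diameter, 58 mm tall; origin at the centre of its underside, 56 mm above the worktop. Stands loose in the seat 210 degrees counter-clockwise of the plunger.
- seat_c (a point): Centre of the floor of the seat of that bottle (bottle_c), 41 mm wide inside, rim 4 mm high; turns with the table.
- cup: Specimen cup with a white lid, 53 mm diameter, 62 mm tall, on the worktop left of the carousel; origin at the centre of its underside. Bystander.
- white_bottle: White reagent bottle with a blue cap, 62 mm diameter, 130 mm tall, on the worktop right of the carousel; origin at the centre of its underside. Bystander.
- coverslips: Small white cardboard coverslip box, 29 x 34 mm, 15 mm high, on the worktop left of the carousel; origin at the centre of its underside. Bystander.
Not all that is in view belongs to the job. Leave any purple look-alike of the bottle_b alone.

How it is judged:
By the outcome, as a careful person would: the job done as asked, in the order asked, and still so for the second after the job is handed in, with the robot touching nothing.
It also fails if it takes over 40 s, if anything falls off the work surface, if the arm or the gripper's body presses on something with over 40 N, if the wrist force passes 120 N, or if a joint passes its speed limit or range.

### The arm

A 6-joint arm with a two-finger parallel gripper is mounted at the origin on a cart in front of the work surface, level with it; the furniture and walls round the work are solid. World frame = base frame: x ahead of the robot, y to its left, z up, the work surface at z = 0. Lengths are in m, angles in rad, forces in N, time in s.
With the tool pointing down it reaches from about 0.25 to 0.775 m from the base axis. Payload 4 kg.
Tool frame: the origin (TCP) lies at the centre of the arm's flange, where the gripper is bolted on; the fingertips stand ahead of it and the grasp point (between the pads) lies 180 mm ahead of it (robot.tcp_to_tips is the z of the fingertips in the tool frame, in m); z points along the fingers, y is the direction in which the jaws open and shut (so a half turn about z gives the same grasp; the last joint's range is limited). The gripper opens to 94 mm and grips with 3 to 60 N. Pads are 16 mm wide; open, the fingers measure 119 mm over their backs; the gripper's body (75 mm by 177 mm) begins 78 mm behind the grasp point.
Start: joints at [1.115, 0.087, 1.371, -0, 1.684, -0.103], TCP at [0.19, 0.516, 0.405] pointing down, gripper open.
Joint ranges: [-3.1, 3.1], [-0.76, 2.03], [0.27, 2.55], [-1.08, 4.22], [0.17, 2.65], [-2.57, 2.57]. Speed limits (rad/s): [2.79, 2.79, 3.14, 3.14, 3.14, 3.14].

### API

Orientations are given as [roll, pitch, yaw] about the fixed x, y, z axes, in that order (R = Rz(yaw) Ry(pitch) Rx(roll)).
In Python, from bench import robot gives the robot as it stands.
- The arm moves only by the tool move_arm, never from a script. Its argument "increments" is a list that holds one entry, the list of rows, each a list of 7 numbers: the opening, from 0 (shut) to 1 (fully open), then the shift along the tool's x, y, z as a fraction of full scale, then the turn, a rotation vector about the tool's x, y, z as a fraction of full scale. In form: [[[jaw, dx, dy, dz, rx, ry, rz], ...]]. A call has 1 to 8 rows; each row is the pose to reach, as a shift and turn from the pose commanded when the call began, along the tool's axes at that moment; what a row does not reach only later rows make up. Full scale, the value 1, is 0.1 m for a shift and pi/2 rad for a turn. A row lasts 1/12 s, in which the tool goes at most 41.7 mm and 7.16 degrees, less where a joint would pass 70% of its speed; a pose out of reach is approached as far as the arm can. A call with a number of a shift or a turn outside -1 to 1 is refused whole. A call with a gripper value outside its range is refused whole. The fingers move at their own pace and stop on an object; the grip force is fixed at half the most. Time passes only in rows, so rows that repeat a pose let the fingers close. It gives the time, the measured TCP pose, the force and the opening at its end, in the units of the state.
- robot.get_obs(): the state, without advancing time (a new reading comes with each control period).
- robot.snapshot(name): name is "side" or "top" or "wrist"; returns (picture, depth): 420x560x3 uint8, red, green, blue; 420x560 float32, m along the optical axis (not along the pixel's ray), 0 where there is no reading.
- robot.camera_params(name): a dict with "mtx" (3x3 intrinsics, pixels), "R" (3x3) and "t" (3): a world point X has camera coordinates R X + t. Camera axes: x right, y down, z forward; pixel columns grow to the right and rows downward; lengths in m; the calibration is good to about 2 mm. A picture is of the moment at which its call begins: read the wrist's pose just before it. camera_params takes no time and is no camera call; for the wrist camera it gives the pose at the moment of the call.
- robot.close_job(): hands the job in, once; it reports no verdict.
The state is a dict: "time": time; "joint_positions": joint angles; "qvel": joint speeds; "joint_torque": joint torques, N m; "tool_pos": TCP position; "ee_rot": TCP orientation; "wrist_force": force on the tool from outside, world axes, zero at the start; "wrist_torque": the same for the moment, N m; "width": finger opening in m.
Only numpy, scipy, OpenCV 4.12 (cv2) and the standard library are available. Lean on these libraries where they do the work, as an engineer would, in place of code of your own. Each camera call takes 0.05 s, during which the arm holds its last target.

## Working session

There is one attempt and no reset: what is moved stays moved. The work goes in short steps, Python scripts to look and compute and a tool call to move; the robot and the scene stay as the last step left them, time stands still between calls to the robot, and variables do not carry over. Pictures are saved under pics/ and viewed, and the job is handed in when it is done.

Besides the shell and the picture viewer there is one more tool, called after "Emit:" as name(argument=value, ...), one argument or row to a line, values as JSON. move_arm: Moves the arm, as the interface text tells. Its arguments: {"type":"object","properties":{"increments":{"type":"array","items":{"type":"array","items":{"type":"array","items":{"type":"number","minimum":-1,"maximum":1}}}}},"required":["increments"]}

```bash
mkdir -p pics; ls
python3 - <<'E'
from bench import robot
import cv2
print(robot.get_obs())
for n in ["top","side"]:
    p,d=robot.snapshot(n); cv2.imwrite(f"pics/{n}0.png",p[:,:,::-1])
    import numpy as np; np.save(f"pics/{n}0.npy",d); print(robot.camera_params(n))
E
```

```text
pics
{'time': 0.0, 'joint_positions': array([ 1.11486524e+00,  8.79541859e-02,  1.37223193e+00, -3.27892469e-06,
        1.68360758e+00, -1.03092682e-01]), 'qvel': array([ 0.0006458 ,  0.0010526 , -0.00036609,  0.00027286, -0.00087279,
       -0.00034802]), 'joint_torque': array([-2.08869911e-03, -3.40194440e+01, -3.02423108e+01,  7.17372866e-02,
        3.29974608e-02, -1.53327314e-04]), 'tool_pos': array([0.19001152, 0.51601728, 0.40351548]), 'ee_rot': array([-3.13940296e+00, -2.23268079e-04,  2.78875364e+00]), 'wrist_force': array([ 1.33578481, -0.17177134,  0.58957371]), 'wrist_torque': array([ 0.03034482,  0.02415205, -0.0163943 ]), 'width': 0.0939141049135174}
{'mtx': array([[444.77622337,   0.        , 280.66254433],
       [  0.        , 444.77622337, 205.41073055],
       [  0.        ,   0.        ,   1.        ]]), 'R': array([[-0.00821619, -0.99993901, -0.00738056],
       [-0.98256721,  0.00944386, -0.18566772],
       [ 0.18572609,  0.00572642, -0.98258487]]), 't': array([-0.20788049,  0.54261244,  1.02504533])}
{'mtx': array([[505.71100892,   0.        , 272.52562495],
       [  0.        , 505.71100892, 205.06327096],
       [  0.        ,   0.        ,   1.        ]]), 'R': array([[ 0.96284292, -0.26954082, -0.01677093],
       [-0.17772164, -0.58564341, -0.79084563],
       [ 0.2033434 ,  0.76444067, -0.61178584]]), 't': array([-0.57455994,  0.03834092,  1.22540183])}
```

View pics/top0.png

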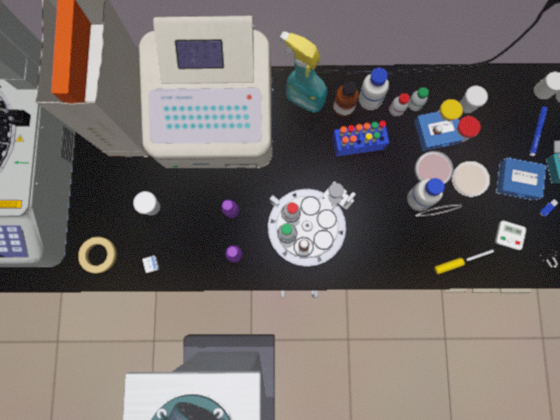

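View pics/side0.png

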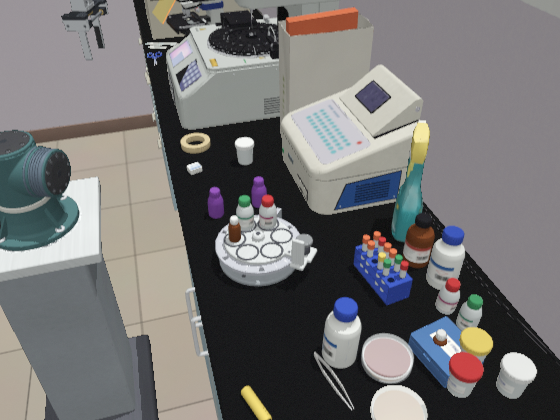

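Run:
```python
import cv2
p=cv2.imread("pics/top0.png")[170:290,200:360]; cv2.imwrite("pics/tc.png",cv2.resize(p,None,fx=5,fy=5,interpolation=cv2.INTER_CUBIC))
p=cv2.imread("pics/side0.png")[180:300,190:350]; cv2.imwrite("pics/sc.png",cv2.resize(p,None,fx=5,fy=5,interpolation=cv2.INTER_CUBIC))
```

```text
(no output)
```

View pics/tc.png

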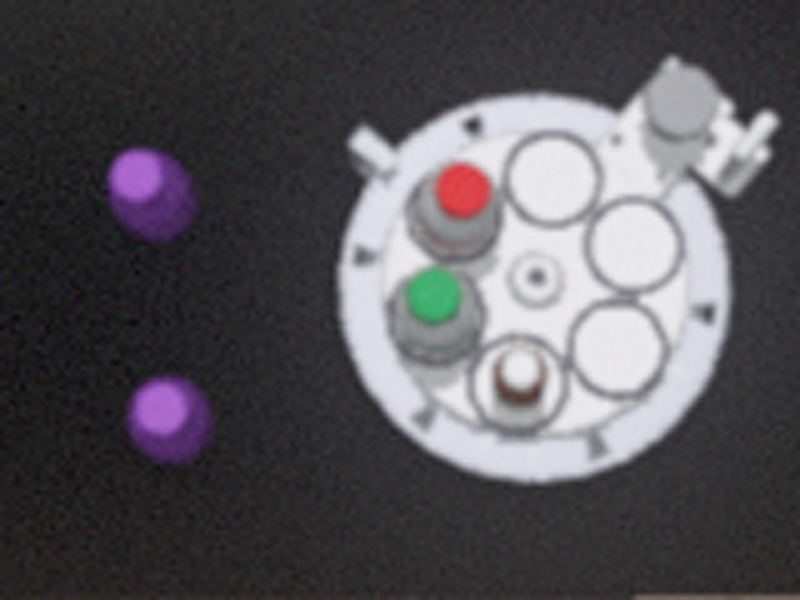

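View pics/sc.png

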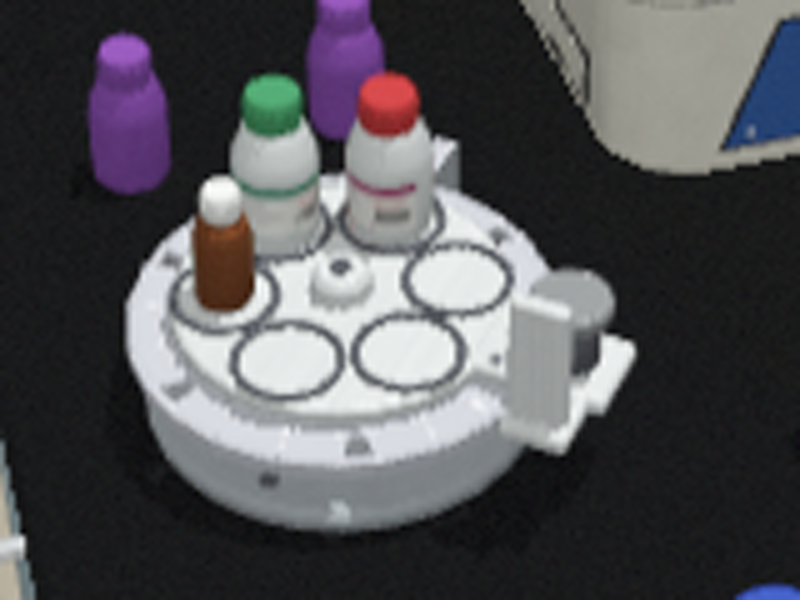

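```bash
cat > h.py <<'E'
import numpy as np
from bench import robot
def pz(cam,u,v,z,c=None):
    c=c or robot.camera_params(cam); R,t=c["R"],c["t"]
    o=-R.T@t; d=R.T@np.linalg.inv(c["mtx"])@[u,v,1]
    return o+d*(z-o[2])/d[2]
def px(cam,X,c=None):
    c=c or robot.camera_params(cam); p=c["mtx"]@(c["R"]@np.asarray(X)+c["t"]); return p[:2]/p[2]
E
python3 - <<'E'
from h import *
np.set_printoptions(precision=4,suppress=True)
P={}
for n,t,s,z in [("hub",(537,276),(341,268),.068),("pad",(683,95),(575,298),.09),("post",(755,133),(545,305),.117),("redcap",(463,190),(390,92),.13),("green",(434,295),(273,95),.13)]:
    a=pz("top",200+t[0]/5,170+t[1]/5,z); b=pz("side",190+s[0]/5,180+s[1]/5,z); print(n,a,b,a-b); P[n]=(a+b)/2
h=P["hub"]
for n in P: v=P[n]-h; print(n,np.hypot(*v[:2]),np.degrees(np.arctan2(v[1],v[0])))
E
```

```text
hub [ 0.4893 -0.2754  0.068 ] [ 0.4886 -0.2778  0.068 ] [0.0007 0.0024 0.    ]
pad [ 0.571  -0.3441  0.09  ] [ 0.569  -0.3477  0.09  ] [0.002  0.0036 0.    ]
post [ 0.5469 -0.3729  0.117 ] [ 0.5464 -0.3769  0.117 ] [0.0005 0.004  0.    ]
redcap [ 0.5195 -0.2398  0.13  ] [ 0.5208 -0.2441  0.13  ] [-0.0013  0.0044  0.    ]
green [ 0.4724 -0.2263  0.13  ] [ 0.473  -0.2318  0.13  ] [-0.0006  0.0055  0.    ]
hub 0.0 0.0
pad 0.10663632637260591 -40.54740156997261
post 0.11394970902677115 -59.59788455390141
redcap 0.0465911403964206 48.050017499134306
green 0.05023910139665011 108.88533417269505
```

Run:
```python
from h import *
print(robot.tcp_to_tips)
d=np.load("pics/top0.npy"); c=robot.camera_params("top")
v,u=np.mgrid[0:420,0:560]; m=d>0
P=(np.linalg.inv(c["mtx"])@np.stack([u,v,np.ones_like(u)]).reshape(3,-1))*d.reshape(-1)
X=(c["R"].T@(P-c["t"][:,None])).T
X=X[d.reshape(-1)>0]
s=X[(X[:,2]>0.10)&(X[:,1]<0.6)&(X[:,1]>-.7)&(X[:,0]>.2)&(X[:,0]<1)]
g={}
for p in s:
    k=(round(p[0]/.05),round(p[1]/.05)); g[k]=max(g.get(k,0),p[2])
for k in sorted(g): print(k[0]*5,k[1]*5,round(g[k]*1000),end=" | ")
```

```text
0.1992
40 30 124 | 40 35 136 | 40 40 139 | 45 -25 133 | 45 -20 133 | 45 30 159 | 45 35 168 | 45 40 165 | 50 -25 134 | 50 -20 133 | 50 30 200 | 50 35 203 | 50 40 182 | 55 -60 134 | 55 -55 136 | 55 -40 119 | 55 -35 120 | 55 -25 136 | 55 -20 111 | 55 30 202 | 55 35 202 | 55 40 198 | 60 -60 131 | 60 -55 134 | 60 30 203 | 60 35 216 | 60 40 208 | 65 -20 142 | 65 -15 145 | 65 -10 145 | 65 -5 145 | 65 0 146 | 65 5 145 | 65 10 143 | 65 30 200 | 65 35 218 | 65 40 217 | 70 -20 157 | 70 -15 159 | 70 -10 159 | 70 -5 159 | 70 0 159 | 70 5 158 | 70 10 157 | 70 15 358 | 70 20 360 | 70 25 341 | 70 30 201 | 70 35 258 | 70 40 216 | 75 -20 170 | 75 -15 172 | 75 -10 175 | 75 -5 173 | 75 0 174 | 75 5 175 | 75 10 336 | 75 15 361 | 75 20 363 | 75 25 340 | 75 30 200 | 75 35 214 | 75 40 217 | 80 -45 136 | 80 -40 122 | 80 -35 122 | 80 -30 239 | 80 -25 242 | 80 -20 185 | 80 -15 216 | 80 -10 217 | 80 -5 220 | 80 0 219 | 80 5 217 | 80 10 337 | 80 15 364 | 80 20 365 | 80 25 342 | 80 30 337 | 80 35 318 | 80 40 201 | 85 -45 134 | 85 -40 117 | 85 -35 116 | 85 -30 248 | 85 -25 253 | 85 -20 251 | 85 -15 253 | 85 -10 254 | 85 -5 254 | 85 0 254 | 85 5 254 | 85 10 338 | 85 15 366 | 85 20 368 | 85 25 343 | 85 30 354 | 90 -25 248 | 90 -20 247 | 90 -15 267 | 90 -10 267 | 90 -5 268 | 90 0 268 | 90 5 267 | 90 10 339 | 90 15 365 | 90 20 365 | 90 25 342 | 90 30 356 | 95 -70 261 | 95 -65 262 | 95 -60 264 | 95 -55 265 | 95 -50 264 | 95 -45 266 | 95 -40 267 | 95 -35 270 | 95 -30 269 | 95 -25 270 | 95 -20 270 | 95 -15 271 | 95 -10 273 | 95 -5 272 | 95 0 274 | 95 5 274 | 95 10 276 | 95 15 277 | 95 30 279 | 95 35 281 |
```

Emit:
move_arm(
  increments=[
    [[0.15,-0.926,-0.98,0,0,0,0],[0.15,-0.926,-0.98,0,0,0,0],[0.15,-0.926,-0.98,0,0,0,0],[0.15,-0.926,-0.98,0,0,0,0]],
  ],
)

```text
time: 0.43
tool_pos: [0.2441, 0.3887, 0.4042]
ee_rot: [-3.139, 0.002, 2.785]
wrist_force: [0.2, 1.4, 0.5]
width: 0.0708
```

Emit:
move_arm(
  increments=[
    [[0.15,-0.926,-0.98,0,0,0,0],[0.15,-0.926,-0.98,0,0,0,0],[0.15,-0.926,-0.98,0,0,0,0],[0.15,-0.926,-0.98,0,0,0,0]],
  ],
)

```text
time: 0.77
tool_pos: [0.2973, 0.2649, 0.4045]
ee_rot: [-3.14, 0.002, 2.784]
wrist_force: [-0.6, 0.1, -0.5]
width: 0.0438
```

Emit:
move_arm(
  increments=[
    [[0.15,-0.926,-0.98,0,0,0,0],[0.15,-0.926,-0.98,0,0,0,0],[0.15,-0.926,-0.98,0,0,0,0],[0.15,-0.926,-0.98,0,0,0,0]],
  ],
)

```text
time: 1.1
tool_pos: [0.3506, 0.1409, 0.4045]
ee_rot: [-3.14, 0.001, 2.783]
wrist_force: [0.2, 1.0, 0.7]
width: 0.0174
```

Emit:
move_arm(
  increments=[
    [[0.15,-0.926,-0.98,0,0,0,0],[0.15,-0.926,-0.98,0,0,0,0],[0.15,-0.926,-0.98,0,0,0,0],[0.15,-0.926,-0.98,0,0,0,0]],
  ],
)

```text
time: 1.43
tool_pos: [0.4038, 0.0167, 0.4041]
ee_rot: [-3.14, 0.001, 2.783]
wrist_force: [-0.5, 0.1, -0.0]
width: 0.014
```

Emit:
move_arm(
  increments=[
    [[0.15,-0.926,-0.98,0,0,0,0],[0.15,-0.926,-0.98,0,0,0,0],[0.15,-0.926,-0.98,0,0,0,0],[0.15,-0.926,-0.98,0,0,0,0]],
  ],
)

```text
time: 1.77
tool_pos: [0.457, -0.107, 0.4037]
ee_rot: [-3.14, -0.0, 2.785]
wrist_force: [-0.2, 0.8, 0.2]
width: 0.0138
```

Emit:
move_arm(
  increments=[
    [[0.15,-0.926,-0.98,0,0,0,0],[0.15,-0.926,-0.98,0,0,0,0],[0.15,-0.926,-0.98,0,0,0,0],[0.15,-0.926,-0.98,0,0,0,0]],
  ],
)

```text
time: 2.1
tool_pos: [0.5101, -0.2308, 0.4029]
ee_rot: [-3.141, -0.001, 2.786]
wrist_force: [-1.2, -0.3, -0.1]
width: 0.0143
```

Emit:
move_arm(
  increments=[
    [[0.15,-0.926,-0.98,0,0,0,0.231],[0.15,-0.926,-0.98,0,0,0,0.231],[0.15,-0.926,-0.98,0,0,0,0.231],[0.15,-0.926,-0.98,0,0,0,0.231],[0.15,-0.926,-0.98,0,0,0,0.231],[0.15,-0.926,-0.98,0,0,0,0.231]],
  ],
)

```text
time: 2.6
tool_pos: [0.5618, -0.3502, 0.4039]
ee_rot: [3.14, -0.003, 2.428]
wrist_force: [0.2, 1.1, 0.6]
width: 0.0143
```

Run:
```python
from h import *
import cv2
np.set_printoptions(precision=4,suppress=True)
o=robot.get_obs(); print(o["time"],o["tool_pos"],o["ee_rot"],o["wrist_force"],o["width"],o["joint_positions"])
c=robot.camera_params("wrist"); np.save("pics/wc.npy",c,allow_pickle=True)
p,d=robot.snapshot("wrist"); cv2.imwrite("pics/w1.png",p[:,:,::-1]); print(c)
```

```text
2.6 [ 0.5618 -0.3502  0.4039] [ 3.1404 -0.0026  2.4279] [0.2201 1.053  0.5522] 0.014307579118681833 [-0.6433  0.3419  1.0698  0.0014  1.7324 -1.5002]
{'mtx': array([[335.364 ,   0.    , 281.8407],
       [  0.    , 335.364 , 202.3888],
       [  0.    ,   0.    ,   1.    ]]), 'R': array([[ 0.6541,  0.7564,  0.0004],
       [ 0.7345, -0.6353,  0.2386],
       [ 0.1807, -0.1558, -0.9711]]), 't': array([-0.1027, -0.6587,  0.2332])}
```

View pics/w1.png

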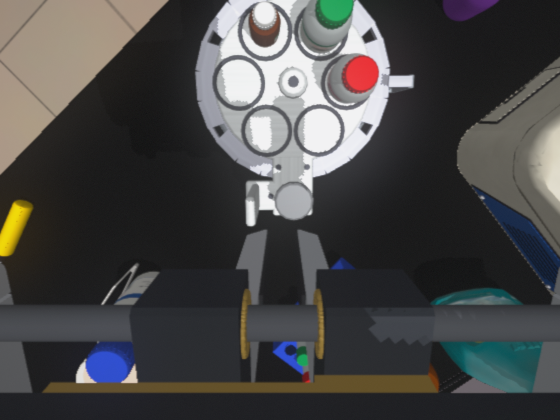

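Run:
```python
from h import *
import cv2
np.set_printoptions(precision=4,suppress=True)
c=np.load("pics/wc.npy",allow_pickle=True).item()
p=cv2.imread("pics/w1.png")[50:250,190:400]; cv2.imwrite("pics/w1c.png",cv2.resize(p,None,fx=3.8,fy=3,interpolation=cv2.INTER_CUBIC) if 0 else cv2.resize(p,None,fx=3,fy=3,interpolation=cv2.INTER_CUBIC))
h=pz("",293,81.5,.068,c);a=pz("",294,200.5,.09,c); b=pz("",252.5,202,.117,c)
print(h,a,b)
for q in(a,b): v=q-h; print(np.hypot(*v[:2]),np.degrees(np.arctan2(v[1],v[0])))
```

```text
[ 0.4902 -0.2751  0.068 ] [ 0.5693 -0.3422  0.09  ] [ 0.5425 -0.3652  0.117 ]
0.10370431760277739 -40.29912924827123
0.10418119460191771 -59.88830241722768
```

View pics/w1c.png

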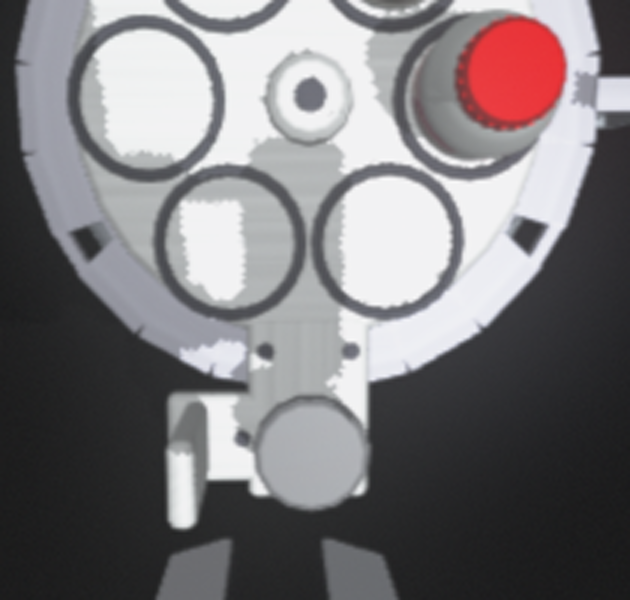

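Emit:
move_arm(
  increments=[
    [[0.15,0,0,0.3,0,0,0],[0.15,0,0,0.6,0,0,0],[0.15,0,0,0.9,0,0,0],[0.15,0,0,1,0,0,0],[0.15,0,0,1,0,0,0],[0.15,0,0,1,0,0,0]],
  ],
)

```text
time: 3.15
tool_pos: [0.5614, -0.3503, 0.3059]
ee_rot: [3.141, 0.001, 2.428]
wrist_force: [0.2, 1.9, 0.5]
width: 0.014
```

Run:
```python
from h import *
import cv2
np.set_printoptions(precision=4,suppress=True)
o=robot.get_obs(); print(o["time"],o["tool_pos"],o["ee_rot"],o["wrist_force"],o["width"])
p,d=robot.snapshot("side"); p=p[160:320,190:390,::-1]; cv2.imwrite("pics/s2.png",cv2.resize(p,None,fx=3.7,fy=3.7,interpolation=cv2.INTER_CUBIC))
p,d=robot.snapshot("wrist"); cv2.imwrite("pics/w2.png",p[:,:,::-1])
```

```text
3.15 [ 0.5614 -0.3503  0.3059] [3.1412 0.0006 2.4275] [0.1624 1.8989 0.5007] 0.01403376920426214
```

View pics/s2.png

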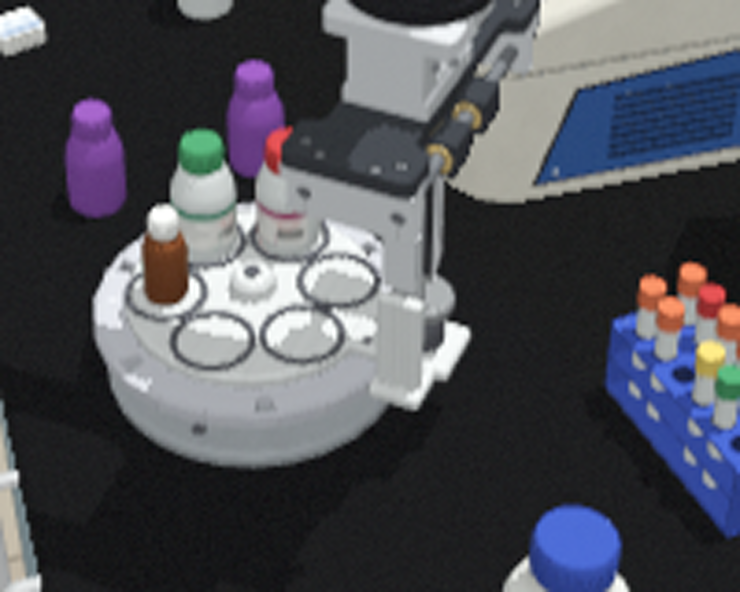

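View pics/w2.png

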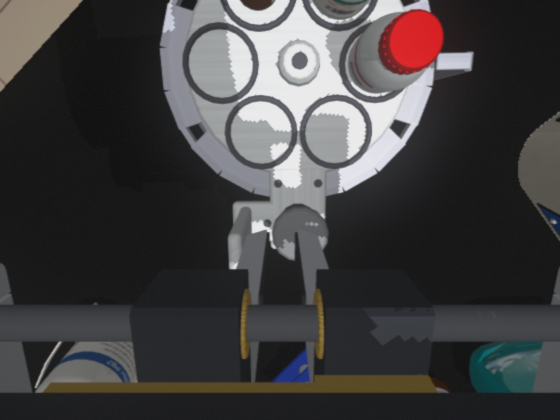

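Emit:
move_arm(
  increments=[
    [[0.15,0,0,0.06,0,0,0],[0.15,0,0,0.12,0,0,0],[0.15,0,0,0.16,0,0,0],[0.15,0,0,0.2,0,0,0],[0.15,0,0,0.2,0,0,0]],
  ],
)

```text
time: 3.67
tool_pos: [0.5614, -0.3518, 0.2846]
ee_rot: [3.141, 0.001, 2.426]
wrist_force: [0.4, 0.0, 4.0]
width: 0.0143
```

Emit:
move_arm(
  increments=[
    [[0.15,0,0,0.03,0,0,0],[0.15,0,0,0.06,0,0,0],[0.15,0,0,0.08,0,0,0],[0.15,0,0,0.08,0,0,0]],
  ],
)

```text
time: 4.0
tool_pos: [0.5614, -0.3517, 0.2777]
ee_rot: [3.141, 0.001, 2.426]
wrist_force: [0.0, 1.2, 6.7]
width: 0.0141
```

Run:
```python
from h import *
import cv2
np.set_printoptions(precision=4,suppress=True)
o=robot.get_obs(); print(o["time"],o["tool_pos"],o["ee_rot"],o["wrist_force"],o["width"])
p,d=robot.snapshot("side"); p=p[160:320,190:390,::-1]; cv2.imwrite("pics/s3.png",cv2.resize(p,None,fx=3.7,fy=3.7,interpolation=cv2.INTER_CUBIC))
```

```text
4.0 [ 0.5614 -0.3517  0.2777] [3.1414 0.0015 2.4259] [0.0425 1.1867 6.7445] 0.014112536991559604
```

View pics/s3.png

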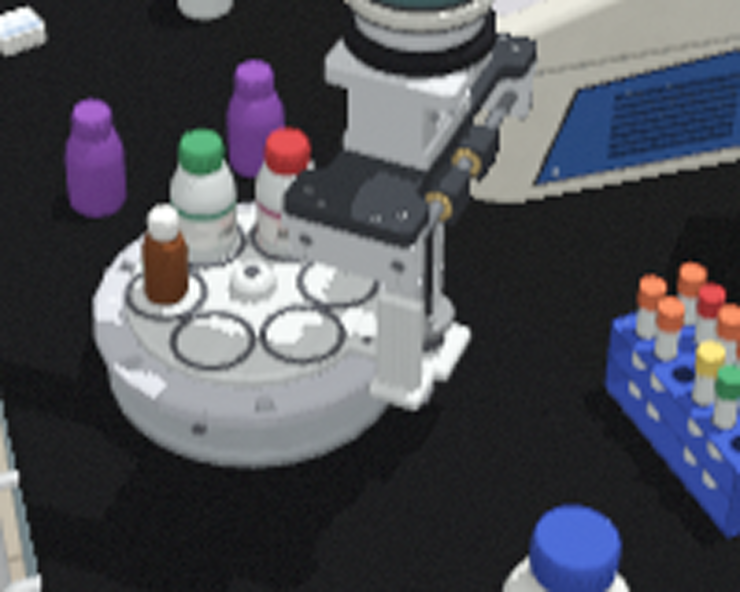

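Run:
```python
from h import *
hub=np.array([.4896,-.276]); o=robot.get_obs(); y=o["ee_rot"][2]
v=o["tool_pos"][:2]-hub
a=np.array([[np.cos(y),np.sin(y)],[np.sin(y),-np.cos(y)]])@v; print("rel",a)
for th in [.5,1,1.5,2,3,4,4.5,5,6,7,7.5,8,9,10,10.5,12,14,16]:
    t=np.radians(th); R=np.array([[np.cos(t),-np.sin(t)],[np.sin(t),np.cos(t)]]) # +z tool
    s=R@a-a; print(th,np.round(s*10,3),round(th/90,4))
```

```text
rel [-0.10386874 -0.01003141]
0.5 [ 0.001 -0.009] 0.0056
1 [ 0.002 -0.018] 0.0111
1.5 [ 0.003 -0.027] 0.0167
2 [ 0.004 -0.036] 0.0222
3 [ 0.007 -0.054] 0.0333
4 [ 0.01  -0.072] 0.0444
4.5 [ 0.011 -0.081] 0.05
5 [ 0.013 -0.09 ] 0.0556
6 [ 0.016 -0.108] 0.0667
7 [ 0.02  -0.126] 0.0778
7.5 [ 0.022 -0.135] 0.0833
8 [ 0.024 -0.144] 0.0889
9 [ 0.028 -0.161] 0.1
10 [ 0.033 -0.179] 0.1111
10.5 [ 0.036 -0.188] 0.1167
12 [ 0.044 -0.214] 0.1333
14 [ 0.055 -0.248] 0.1556
16 [ 0.068 -0.282] 0.1778
```

Emit:
move_arm(
  increments=[
    [[0.15,0.003,-0.027,0,0,0,0.0167],[0.15,0.007,-0.054,0,0,0,0.0333],[0.15,0.011,-0.081,0,0,0,0.05],[0.15,0.016,-0.108,0,0,0,0.0667],[0.15,0.022,-0.135,0,0,0,0.0833],[0.15,0.028,-0.161,0,0,0,0.1],[0.15,0.036,-0.188,0,0,0,0.1167],[0.15,0.044,-0.214,0,0,0,0.1333]],
  ],
)

```text
time: 4.72
tool_pos: [0.5441, -0.3647, 0.2782]
ee_rot: [3.14, 0.001, 2.215]
wrist_force: [-1.0, 1.5, 6.5]
width: 0.0141
```

Run:
```python
from h import *
import cv2
np.set_printoptions(precision=4,suppress=True)
o=robot.get_obs(); print(o["time"],o["tool_pos"],o["ee_rot"],o["wrist_force"],o["width"])
p,d=robot.snapshot("side"); p=p[160:320,190:390,::-1]; cv2.imwrite("pics/s4.png",cv2.resize(p,None,fx=3.7,fy=3.7,interpolation=cv2.INTER_CUBIC))
```

```text
4.7167 [ 0.5441 -0.3647  0.2782] [3.1402 0.0012 2.2155] [-1.009   1.5426  6.5188] 0.014066652004851727
```

View pics/s4.png

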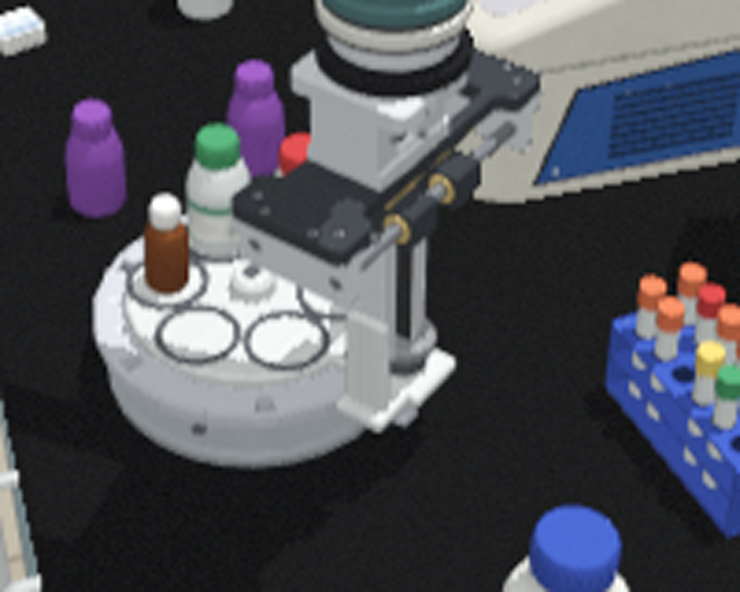

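Emit:
move_arm(
  increments=[
    [[0.15,0.003,-0.027,0,0,0,0.0167],[0.15,0.007,-0.054,0,0,0,0.0333],[0.15,0.011,-0.081,0,0,0,0.05],[0.15,0.016,-0.108,0,0,0,0.0667],[0.15,0.022,-0.135,0,0,0,0.0833],[0.15,0.028,-0.161,0,0,0,0.1],[0.15,0.036,-0.188,0,0,0,0.1167],[0.15,0.044,-0.214,0,0,0,0.1333]],
  ],
)

```text
time: 5.43
tool_pos: [0.5244, -0.374, 0.2782]
ee_rot: [3.14, 0.001, 2.006]
wrist_force: [-0.3, 0.9, 6.9]
width: 0.0143
```

Emit:
move_arm(
  increments=[
    [[0.15,0,0,-0.05,0,0,0],[0.15,0,0,-0.1,0,0,0],[0.15,0,0,-0.15,0,0,0],[0.15,0,0,-0.2,0,0,0],[0.15,0,0,-0.2,0,0,0],[0.15,0,0,-0.2,0,0,0]],
  ],
)

```text
time: 5.93
tool_pos: [0.5243, -0.3743, 0.2967]
ee_rot: [3.142, 0.0, 2.007]
wrist_force: [0.6, -0.1, 0.3]
width: 0.0144
```

Run:
```python
from h import *
import cv2
np.set_printoptions(precision=4,suppress=True)
o=robot.get_obs(); print(o["time"],o["tool_pos"],o["ee_rot"],o["wrist_force"],o["width"])
p,d=robot.snapshot("side"); p=p[160:320,190:390,::-1]; cv2.imwrite("pics/s5.png",cv2.resize(p,None,fx=3.7,fy=3.7,interpolation=cv2.INTER_CUBIC))
p,d=robot.snapshot("wrist"); cv2.imwrite("pics/w5.png",p[:,:,::-1])
```

```text
5.9333 [ 0.5243 -0.3743  0.2967] [3.1415 0.0001 2.0072] [ 0.6015 -0.1122  0.3152] 0.014366933114895697
```

View pics/s5.png

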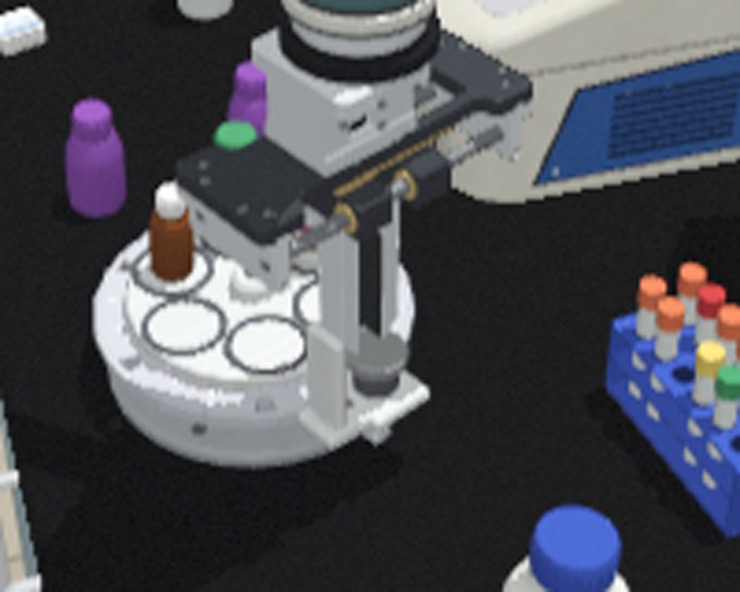

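View pics/w5.png

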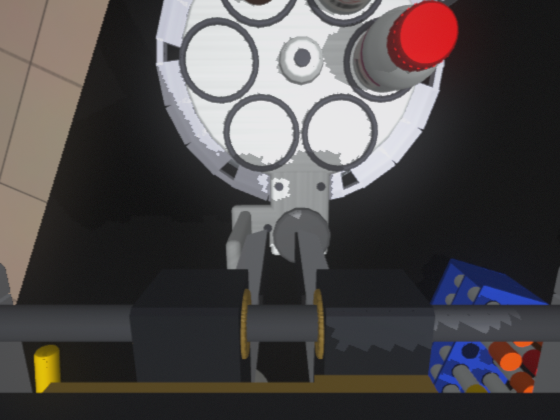

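Emit:
move_arm(
  increments=[
    [[0.15,0.003,-0.027,0,0,0,0.0167],[0.15,0.007,-0.054,0,0,0,0.0333],[0.15,0.011,-0.081,0,0,0,0.05],[0.15,0.016,-0.108,0,0,0,0.0667],[0.15,0.022,-0.135,0,0,0,0.0833],[0.15,0.028,-0.161,0,0,0,0.1],[0.15,0.036,-0.188,0,0,0,0.1167],[0.15,0.044,-0.214,0,0,0,0.1333]],
  ],
)

```text
time: 6.7
tool_pos: [0.5027, -0.3792, 0.2965]
ee_rot: [3.141, -0.001, 1.795]
wrist_force: [2.1, 2.3, -1.5]
width: 0.0138
```

Emit:
move_arm(
  increments=[
    [[0.15,0.002,-0.018,0,0,0,0.0111],[0.15,0.004,-0.036,0,0,0,0.0222],[0.15,0.007,-0.054,0,0,0,0.0333],[0.15,0.01,-0.072,0,0,0,0.0444],[0.15,0.013,-0.09,0,0,0,0.0556],[0.15,0.016,-0.108,0,0,0,0.0667],[0.15,0.02,-0.126,0,0,0,0.0778],[0.15,0.024,-0.144,0,0,0,0.0889]],
  ],
)

```text
time: 7.37
tool_pos: [0.4882, -0.3801, 0.2967]
ee_rot: [3.141, -0.0, 1.656]
wrist_force: [2.4, 2.6, -1.5]
width: 0.0138
```

```bash
cat > look.py <<'E'
from h import *
import cv2,sys
np.set_printoptions(precision=4,suppress=True)
n=sys.argv[1]
o=robot.get_obs(); print(o["time"],o["tool_pos"],o["ee_rot"],o["wrist_force"],o["width"])
v=o["tool_pos"][:2]-[.4896,-.276]; print(np.hypot(*v),-46.5-np.degrees(np.arctan2(v[1],v[0])))
p,d=robot.snapshot("side"); p=p[160:320,190:390,::-1]; cv2.imwrite(f"pics/s{n}.png",cv2.resize(p,None,fx=3.7,fy=3.7,interpolation=cv2.INTER_CUBIC))
c=robot.camera_params("wrist"); np.save(f"pics/wc{n}.npy",c,allow_pickle=True)
p,d=robot.snapshot("wrist"); p=p[:300,100:460,::-1];cv2.imwrite(f"pics/w{n}.png",cv2.resize(p,None,fx=2,fy=2,interpolation=cv2.INTER_CUBIC))
E
python3 look.py 6
```

```text
7.3667 [ 0.4882 -0.3801  0.2967] [ 3.1414 -0.0004  1.6564] [ 2.3765  2.6434 -1.518 ] 0.013797546683024969
0.1040748634538761 44.247744123743615
```

View pics/s6.png

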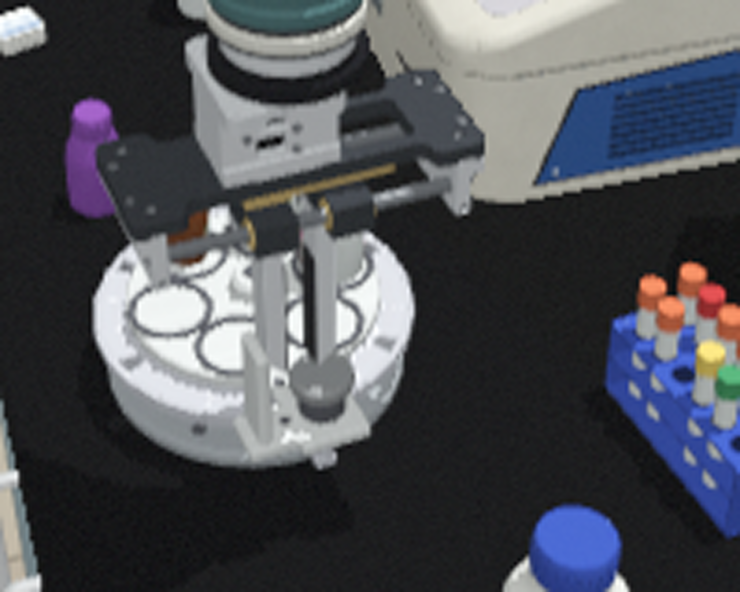

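View pics/w6.png

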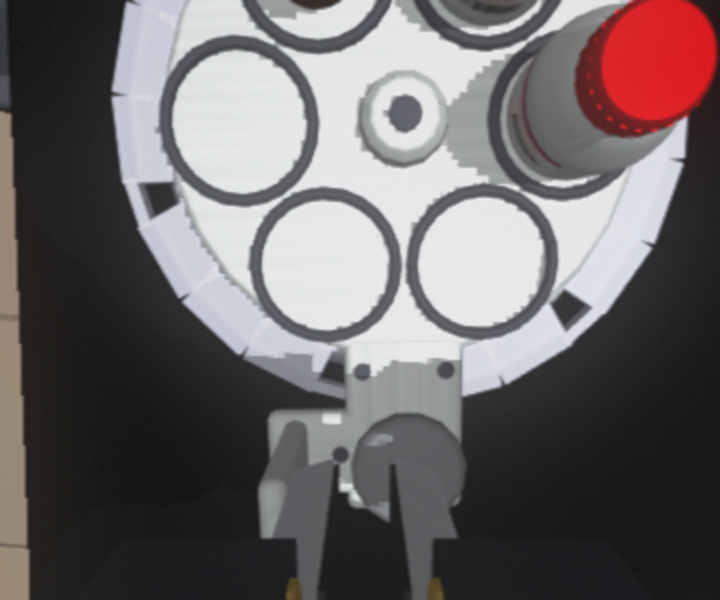

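```bash
cat > ang.py <<'E'
from h import *
def ang(n,h,p,zp):
    c=np.load(f"pics/wc{n}.npy",allow_pickle=True).item()
    H=pz("",100+h[0]/2,h[1]/2,.068,c);P=pz("",100+p[0]/2,p[1]/2,zp,c); v=P-H
    print(H,P,np.hypot(*v[:2]),np.degrees(np.arctan2(v[1],v[0])))
E
python3 -c "
from ang import *
ang(6,(405,113),(409,464),.082)"
```

```text
[ 0.49009818 -0.2750558   0.068     ] [ 0.50072568 -0.37653253  0.082     ] 0.10203171252256994 -84.02129676120819
```

Emit:
move_arm(
  increments=[
    [[0.15,0.002,-0.018,0,0,0,0.0111],[0.15,0.004,-0.036,0,0,0,0.0222],[0.15,0.007,-0.054,0,0,0,0.0333],[0.15,0.01,-0.072,0,0,0,0.0444],[0.15,0.013,-0.09,0,0,0,0.0556],[0.15,0.016,-0.108,0,0,0,0.0667],[0.15,0.02,-0.126,0,0,0,0.0778],[0.15,0.024,-0.144,0,0,0,0.0889]],
  ],
)

```text
time: 8.13
tool_pos: [0.4737, -0.3791, 0.297]
ee_rot: [3.141, 0.0, 1.517]
wrist_force: [1.8, -1.8, -0.1]
width: 0.0139
```

Emit:
move_arm(
  increments=[
    [[0.15,0.001,-0.009,0,0,0,0.0056],[0.15,0.002,-0.018,0,0,0,0.0111],[0.15,0.003,-0.027,0,0,0,0.0167],[0.15,0.004,-0.036,0,0,0,0.0222],[0.15,0.005,-0.045,0,0,0,0.0278],[0.15,0.007,-0.054,0,0,0,0.0333],[0.15,0.008,-0.063,0,0,0,0.0389],[0.15,0.01,-0.072,0,0,0,0.0444]],
  ],
)

```text
time: 8.8
tool_pos: [0.4666, -0.3776, 0.2967]
ee_rot: [3.142, -0.0, 1.448]
wrist_force: [1.5, 0.7, 0.9]
width: 0.0141
```

```bash
python3 look.py 7
```

```text
8.8 [ 0.4666 -0.3776  0.2967] [ 3.1416 -0.0002  1.448 ] [1.5324 0.7465 0.9255] 0.014101794051687301
0.10411638400435305 56.23837568133409
```

View pics/w7.png

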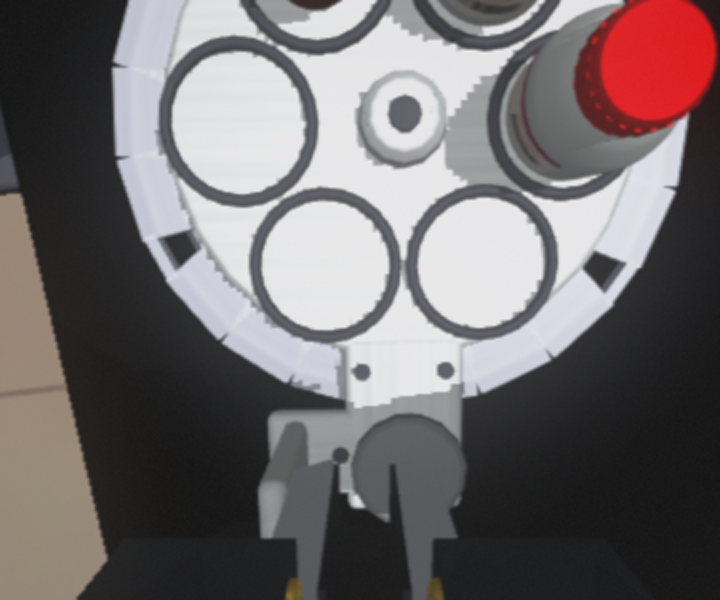

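View pics/s7.png

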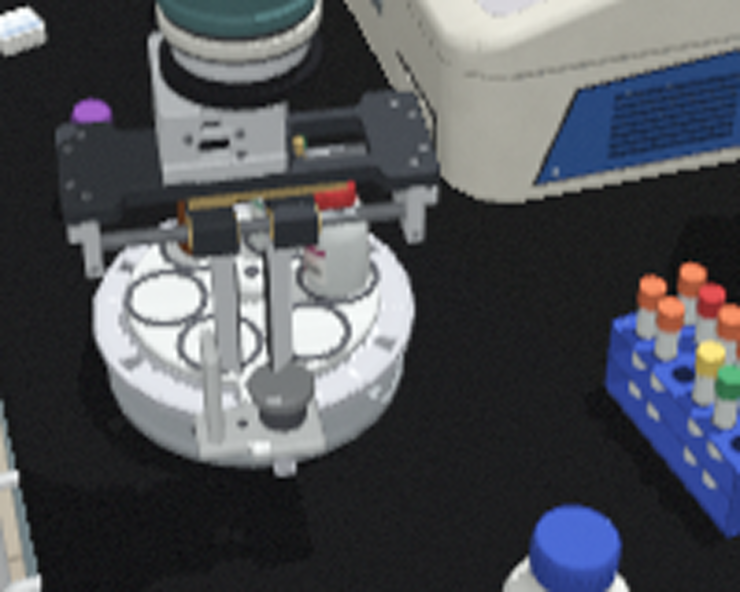

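Emit:
move_arm(
  increments=[
    [[0.15,0.0,-0.006,0,0,0,0.0035],[0.15,0.001,-0.011,0,0,0,0.007],[0.15,0.002,-0.017,0,0,0,0.0105],[0.15,0.003,-0.023,0,0,0,0.014],[0.15,0.003,-0.029,0,0,0,0.0175],[0.15,0.004,-0.034,0,0,0,0.021],[0.15,0.005,-0.04,0,0,0,0.0245],[0.15,0.006,-0.045,0,0,0,0.0278]],
  ],
)

```text
time: 9.57
tool_pos: [0.4622, -0.3765, 0.2966]
ee_rot: [-3.141, -0.0, 1.404]
wrist_force: [-0.0, -0.3, -0.7]
width: 0.0139
```

```bash
python3 look.py 8
```

```text
9.5667 [ 0.4622 -0.3765  0.2966] [-3.1414 -0.0001  1.4045] [-0.0029 -0.3424 -0.7254] 0.013891772697077021
0.1041795935394332 58.77091318995868
```

View pics/w8.png

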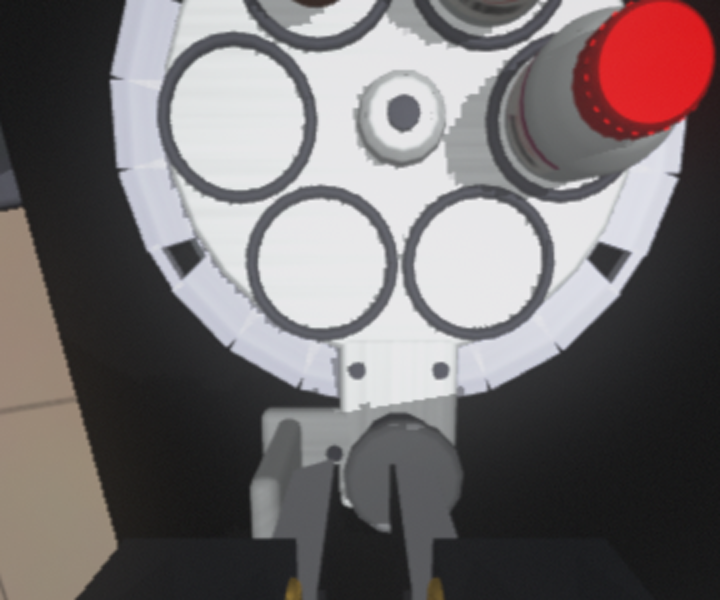

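View pics/s8.png

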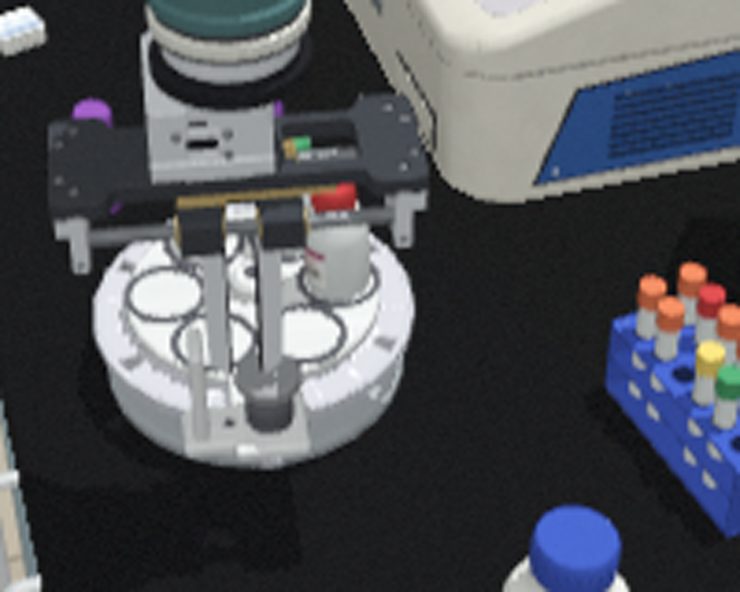

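Emit:
move_arm(
  increments=[
    [[0.15,0,0.01,0,0,0,0],[0.15,0,0.01,-0.15,0,0,0],[0.15,0,0.01,-0.4,0,0,0],[0.15,0,0.01,-0.7,0,0,0],[0.15,0,0.01,-1,0,0,0],[0.15,0,0.01,-1,0,0,0]],
  ],
)

```text
time: 10.17
tool_pos: [0.4638, -0.3771, 0.4046]
ee_rot: [3.131, 0.008, 1.405]
wrist_force: [-0.8, 0.5, 0.3]
width: 0.014
```

Emit:
move_arm(
  increments=[
    [[0.15,0,0,-0.4,0,0,0],[0.15,0,0,-0.8,0,0,0],[0.15,0,0,-0.8,0,0,0],[0.15,0,0,-0.8,0,0,0]],
  ],
)

```text
time: 10.5
tool_pos: [0.4632, -0.3766, 0.4799]
ee_rot: [3.136, 0.004, 1.405]
wrist_force: [1.0, -0.4, -0.0]
width: 0.0138
```

```bash
python3 look.py 9
python3 - <<'E'
from h import *
import cv2
p,d=robot.snapshot("top"); cv2.imwrite("pics/t9.png",p[:,:,::-1])
E
```

```text
10.5 [ 0.4632 -0.3766  0.4799] [3.1359 0.0039 1.4051] [ 1.0163 -0.3739 -0.0276] 0.013804629430734967
0.10399507703742045 58.17777192466377
```

View pics/w9.png

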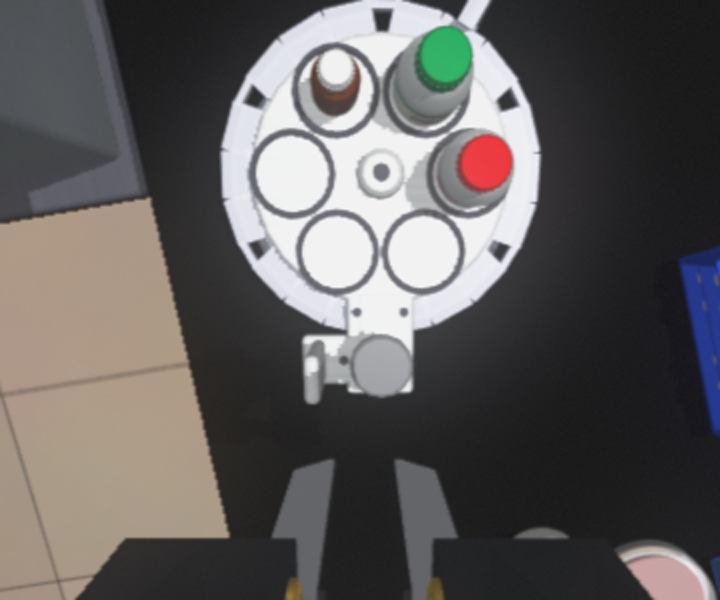

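View pics/s9.png

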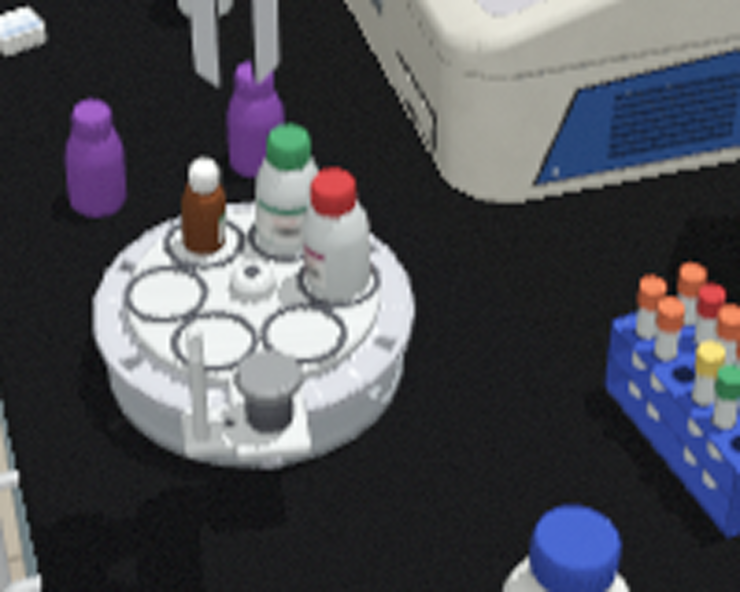

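View pics/t9.png

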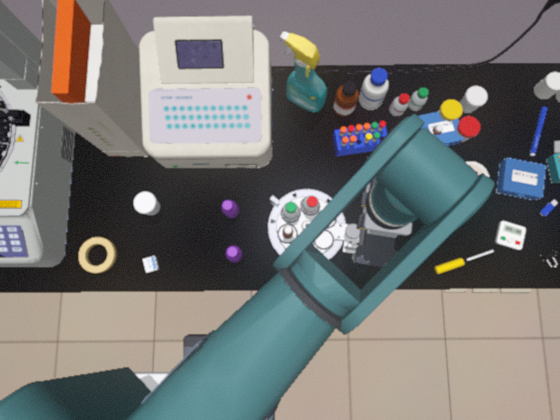

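Run:
```python
from ang import *
ang(9,(381,172),(381,365),.09)
c=robot.camera_params("wrist"); p,d=robot.snapshot("wrist")
def X(u,v):
    z=np.median(d[v-2:v+3,u-2:u+3]); q=np.linalg.inv(c["mtx"])@[u,v,1]*z; return c["R"].T@(q-c["t"])
for n,u,v in [("pad",290,182),("table",269,126),("plate",355,100),("hub",290,86)]: print(n,X(u,v))
ps,ds=robot.snapshot("side"); c=robot.camera_params("side"); d=ds
print("pad side",X(190+int(270/3.7),160+int(368/3.7)))
```

```text
[ 0.49009768 -0.2753758   0.068     ] [ 0.47312131 -0.37760229  0.09      ] 0.10362649884988824 -99.42884896961904
pad [ 0.47124364 -0.37513042  0.08967608]
table [ 0.45737603 -0.31239488  0.05483134]
plate [ 0.56125997 -0.29983537  0.04468616]
hub [ 0.48787738 -0.27422801  0.06999779]
pad side [ 0.47218079 -0.37455281  0.08734955]
```

```bash
python3 -c "
from bench import robot
print(robot.close_job())"
```

```text
the job is handed in; nothing more can be done
None
```

The carousel is one station further on, clockwise, and its plunger has sprung up into the next hole. I handed the job in at about 11 s of robot time.

I pressed the pad down with one finger, to about 11.5 mm judging by the 6–7 N reading. Still pressing, I pushed the post round by about 24°. Then I lifted clear of the pad and pushed on the post alone, slowing near the end, until the pin snapped in. After that I backed off 1 mm and raised the arm clear.

What the last checks showed:
- **Table angle:** about 59.1° from the start in the wrist image. That is within the 1° play of the next hole at 60°.
- **Pad height:** 89.7 mm by the wrist camera and 87.3 mm by the side camera, which is less precise. Fully up is 90 mm and riding under the plate is about 82 mm, so both read as sprung up.
- **Bottles and other things:** the three bottles look upright in their seats, with the green-capped one now at the pointer. In the last pictures the cup, coverslip box and purple look-alikes look where they were. The white bottle was hidden by the arm from above, but its blue cap looks in the same place in the side view.
- **Forces:** the highest reading after any move was about 7 N, and it was about 1 N (noise level) at hand-in, with the arm touching nothing.

Nothing failed. The only disagreements were the 2 mm in pad height above and differences of up to about 5 mm between cameras in the starting positions.

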